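# Seat the dosing plate of a capsule filler on its locating pins

### The arm

A 7-joint arm with a two-finger parallel gripper is mounted at the origin on the work surface. World frame = base frame: x ahead of the robot, y to its left, z up, the work surface at z = 0. Lengths are in mm, angles in degrees, forces in N, time in s.
With the tool pointing down it reaches from about 400 to 900 mm from the base axis. Payload 5.5 kg.
Tool frame: the origin (TCP) lies midway between the tips of the shut fingers; the grasp point (between the pads) lies 19 mm behind it (r.hold_point_z is the distance from the TCP to the grasp point, in mm); z points along the fingers, y is the line along which they close (so a half turn about z gives the same grasp; the last joint's range is limited). The gripper opens to 85 mm and grips with 20 to 120 N. Pads are 22 mm wide; open, the fingers measure 114 mm over their backs; the gripper's body (76 mm by 85 mm) begins 54 mm behind the grasp point. The pads swing forward as they close: fully open they stand 13 mm farther back than shut.
Start: joints at [-54.362, 28.699, -24.465, 88.831, 12.651, 65.22, -12.049], TCP at [228.211, 608.621, 231.31] pointing down, gripper open.
Joint ranges: [-164.97, 164.97], [-17.58, 116.51], [-87.97, 89.64], [11.32, 138.91], [-80.73, 260.73], [10.89, 115.49], [-147.41, 147.41]. Speed limits (degrees/s): [147.25, 147.25, 180, 180, 180, 180, 180].

### API

Orientations are given as a 3x3 rotation matrix whose columns are the frame's x, y, z axes.
In Python, from cell import r, viewer gives the robot as it stands.
- The arm moves only by the tool step_arm, never from a script. Its arguments are lists of equal length, an entry for each row: "linear": the shift along the tool's x, y, z in m, a list of three; "delta_rot": the turn, a rotation vector about the tool's x, y, z in units of 6 degrees (1.0 is 6 degrees), a list of three; "fingers": the finger opening in m, from 0 to 0.0854. In form: {"linear": [[dx, dy, dz], ...], "delta_rot": [[rx, ry, rz], ...], "fingers": [fingers, ...]}. A call has exactly 8 rows; each row is the pose to reach, as a shift and turn from the pose commanded when the call began, along the tool's axes at that moment; what a row does not reach only later rows make up. A row lasts 1/12 s, in which the tool goes at most 41.7 mm and 7.16 degrees, less where a joint would pass 70% of its speed; a pose out of reach is approached as far as the arm can. A call with a gripper value outside its range is refused whole. The fingers move at their own pace and stop on an object; the grip force is fixed at half the most. Time passes only in rows, so rows that repeat a pose let the fingers close, or fill a call up. It gives the time, the measured TCP pose, the force, the opening and the grip force at its end, in the units of the state.
- r.state(): the state, without advancing time (a new reading comes with each control period).
- viewer.capture(name): name is "scene" or "top" or "wrist"; returns the picture (420x560x3 uint8, red, green, blue); there is no depth.
- viewer.calibration(name): a dict with "fx", "fy", "cx", "cy" (pixels), "D" ([k1, k2, p1, p2, k3] as OpenCV has them; the pictures are not rectified), "pose" (4x4, takes a point from camera to world coordinates). Camera axes: x right, y down, z forward; pixel columns grow to the right and rows downward; lengths in mm; the calibration is good to about 2 mm. A picture is of the moment at which its call begins: read the wrist's pose just before it. calibration takes no time and is no camera call; for the wrist camera it gives the pose at the moment of the call.
- r.finish_job(): hands the job in; it is judged then, once.
Trained networks look in the newest picture that a camera, given by its name, has taken for a name from the list of things; names that differ only in an ending like _2 or _b are one class to them, and where a whole thing is asked for, a point or a joint stands for the part that bears it (a point fixed in the world has none). Each returns a list of dicts, best first, with "confidence" (0 to 1); they miss things now and then, are a little off and sometimes report something else, mostly with a low value. They report only what shows in the picture. A call takes as long as a camera call. They do not tell look-alikes from the thing itself.
- viewer.recognise(target, camera): "location" ([column, row] in pixels, amid what is visible of it).
- viewer.tip_of(target, camera): "location" ([column, row] in pixels: a listed point, or the origin of a listed thing).
The state is a dict: "clock": time; "joints": joint angles; "joint_velocities": joint speeds; "effort": joint torques, N m; "ee_pos": TCP position; "eef_rot": TCP orientation; "contact_force": force on the tool from outside, world axes, zero at the start; "wrist_torque": the same for the moment, N m; "gripper_width": finger opening in mm; "grasp_force": force on a finger pad.
Only numpy, scipy, OpenCV 4.12 (cv2) and the standard library are available. Lean on these libraries where they do the work, as an engineer would, in place of code of your own. Each camera call takes 0.05 s, during which the arm holds its last target. There are 200 camera calls.

### The job

The dosing plate of the herb-capsule filler was put back askew: it lies propped on the two locating pins of the base instead of over them. With the fingertips, nudge the plate sideways over the base until both its locating holes drop over the pins and it lies flat on the base, without picking it up and without disturbing the jars and other things around it; then leave it alone.

Things in the scene. Friction and masses are not known exactly. Their poses are not given: they have to be found in the camera images.
- base: Black plastic base of the capsule filler, fixed to the table, 180 mm (its x) by 240 mm (its y), top face 25 mm above the table; origin at the centre of its underside on the table, z up, its -x side roughly towards the robot. Two steel locating pins, 8 mm diameter with coned tops, stand 9 mm above its top face at x = +40 mm, y = +60 and -60 mm.
- home (a point): Point at the centre of the base's top face (25 mm above the table): the seated plate's origin belongs here, with the plate's axes along the base's, so that the plate is then centred on the base (a 20 mm margin all round).
- pin_left (a point): Top of the locating pin at the base's +y end, 9 mm above the base's top face.
- pin_right (a point): Top of the locating pin at the base's -y end, 9 mm above the base's top face.
- plate: Loose flat aluminium dosing plate, 140 mm (its x) by 200 mm (its y), 6 mm thick, about 0.45 kg; origin at the centre of its underside. Two 11 mm through holes for the pins at x = +40, y = +60 and -60 mm (the grid of 7 mm holes is for capsules). It starts 18 to 36 mm too far along the base's +x, up to 24 mm off in y, turned up to 0.18 rad, its -x edge on the base, the rest propped on the pins.
- hole_left (a point): Centre of the plate's locating hole at its +y end, on the underside; belongs over pin_left. The plate slides over the base and pin tops when pushed at its edges; when both holes are over the pins it falls and lies flat, its top face 31 mm above the table and the pins 3 mm proud of it.
- hole_right (a point): Centre of the plate's locating hole at its -y end, on the underside; belongs over pin_right.
- jar_tall: Bystander, to be left alone: tall closed glass jar of herbs, 94 mm diameter, 165 mm high; origin at the centre of its underside, z up.
- jar_low: Bystander, to be left alone: low closed glass jar of herbs, 84 mm diameter, 105 mm high; origin at the centre of its underside, z up.
- bowl: Bystander, to be left alone: open blue bowl, 120 mm diameter, 50 mm high; origin at the centre of its underside, z up.
- beaker: Bystander, to be left alone: glass mug, 72 mm diameter, 85 mm high, handle on one side; origin at the centre of its underside, z up.
- tamper: Bystander, to be left alone: wooden hand tamper standing upright, 40 mm diameter foot, 62 mm high; origin at the centre of its underside, z up.
- spoon: Bystander, to be left alone: wooden spoon lying flat, 170 mm long; origin at the centre of its underside, long side along its x.
- capsule_box: Bystander, to be left alone: closed cardboard box, 70 x 50 x 35 mm; origin at the centre of its underside, z up.
Mind the look-alikes: they are no part of the job. Several things have the shape of the plate; the one meant has the colours described above.

How it is judged:
By the outcome, as a careful person would: the job done as asked, in the order asked, and still so for the second after the job is handed in, with the robot touching nothing.
It also fails if it takes over 72 s, if anything falls off the work surface, if the arm or the gripper's body presses on something with over 40 N, if the wrist force passes 120 N, or if a joint passes its speed limit or range.

## Working session

There is one attempt and no reset: what is moved stays moved. The work goes in short steps, Python scripts to look and compute and a tool call to move; the robot and the scene stay as the last step left them, time stands still between calls to the robot, and variables do not carry over. Pictures are saved under pics/ and viewed, at most 12 in all, crops included, and the job is handed in when it is done.

Besides the shell and the picture viewer there is one more tool, called in YAML: its name, and indented under it one key for each argument. step_arm: Moves the arm, as the interface text tells. Its arguments: {"type":"object","properties":{"linear":{"type":"array"},"delta_rot":{"type":"array"},"fingers":{"type":"array"}},"required":["linear","delta_rot","fingers"]}

```bash
ls; mkdir -p pics; cat > h.py <<'E'
import numpy as np, cv2
from cell import r, viewer
def ray(cam,px,z):
    c=viewer.calibration(cam); K=np.array([[c['fx'],0,c['cx']],[0,c['fy'],c['cy']],[0,0,1]])
    p=cv2.undistortPoints(np.array([[px]],float),K,np.array(c['D'],float))[0,0]
    T=np.array(c['pose']); d=T[:3,:3]@np.array([p[0],p[1],1]); o=T[:3,3]
    return o+d*(z-o[2])/d[2]
def save(cam,n):
    im=viewer.capture(cam); cv2.imwrite('pics/'+n,cv2.cvtColor(im,cv2.COLOR_RGB2BGR)); return im
E
python3 - <<'E'
from h import *
np.set_printoptions(precision=1,suppress=True)
a=save('top','a.png');b=save('scene','b.png')
cv2.imwrite('pics/ab.png',np.hstack([cv2.imread('pics/a.png'),cv2.imread('pics/b.png')])[:, :] )
Z=dict(base=0,home=25,pin_left=34,pin_right=34,plate=28,hole_left=30,hole_right=30,jar_tall=0,jar_low=0,bowl=0,beaker=0,tamper=0,spoon=0,capsule_box=0)
for cam in('top','scene'):
  for k,z in Z.items():
    for d in viewer.tip_of(k,cam)[:3]:
      print(cam,k,round(d['confidence'],2),np.round(d['location']),ray(cam,d['location'],z)[:2])
print(r.state())
E
```

```text
pics
top base 0.93 [262. 215.] [526.5 103.9]
top home 0.94 [262. 208.] [544.7 102.1]
top pin_left 0.6 [238. 206.] [548.  169.6]
top pin_right 0.48 [340. 140.] [ 733.8 -122.2]
top plate 0.83 [456. 192.] [ 580.4 -441.4]
top plate 0.8 [357. 285.] [ 322.8 -159.1]
top plate 0.68 [265. 197.] [573.6  93.4]
top hole_left 0.96 [200. 289.] [318.1 278.4]
top hole_left 0.75 [377. 276.] [ 346.8 -214. ]
top hole_left 0.74 [241. 190.] [596.5 162.3]
top hole_right 0.77 [239. 301.] [283.3 168.6]
top hole_right 0.76 [439. 176.] [ 624.8 -397.2]
top hole_right 0.67 [356. 315.] [ 243.1 -153.7]
top jar_tall 0.67 [166. 248.] [435.4 382.7]
top jar_low 0.73 [357. 191.] [ 591.3 -170.4]
top bowl 0.92 [212. 153.] [709.6 250.2]
top beaker 0.76 [339. 140.] [ 741.1 -121. ]
top tamper 0.7 [187. 205.] [557.7 322.3]
top tamper 0.55 [354. 191.] [ 591.7 -162.1]
top spoon 0.64 [268. 141.] [743.1  86.5]
top spoon 0.4 [213. 155.] [703.6 247.3]
top capsule_box 0.79 [339. 215.] [ 520.6 -116.6]
scene home 0.82 [316. 233.] [536.8 111.2]
scene pin_left 0.73 [334. 237.] [547.9 161.6]
scene pin_left 0.39 [327. 246.] [585.7 153.5
[... 672 characters left out ...]
[397. 268.] [568.3 320.9]
scene spoon 0.8 [278. 295.] [745.8  90.3]
scene spoon 0.64 [276. 240.] [565.7  17.7]
scene spoon 0.38 [315. 231.] [495.1  99.1]
scene capsule_box 0.84 [236. 219.] [ 517.4 -114.5]
{'clock': 1.5, 'joints': array([-54.4,  28.7, -24.5,  88.8,  12.6,  65.2, -12. ]), 'joint_velocities': array([ 0.1, -0. ,  0. , -0.1, -0. , -0.1, -0. ]), 'effort': array([  0. , -56.9,  -5.8, -28.1,   0. ,   0. ,   0. ]), 'ee_pos': array([228.2, 608.6, 231.3]), 'eef_rot': array([[-0.9,  0.4, -0. ],
       [ 0.4,  0.9,  0. ],
       [ 0. , -0. , -1. ]]), 'contact_force': array([-0.7,  0.1,  0.3]), 'wrist_torque': array([-0., -0., -0.]), 'grasp_force': 0.0, 'gripper_width': 85.44593836565028}
```

View pics/a.png

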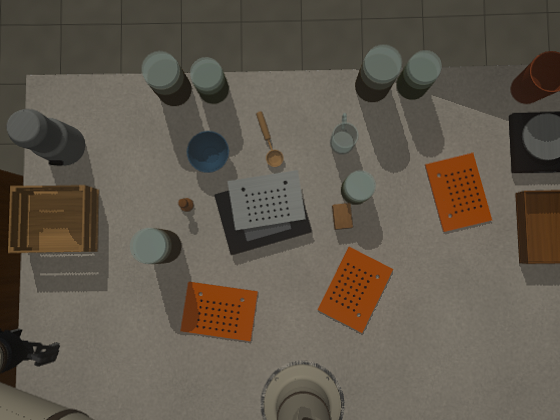

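View pics/b.png

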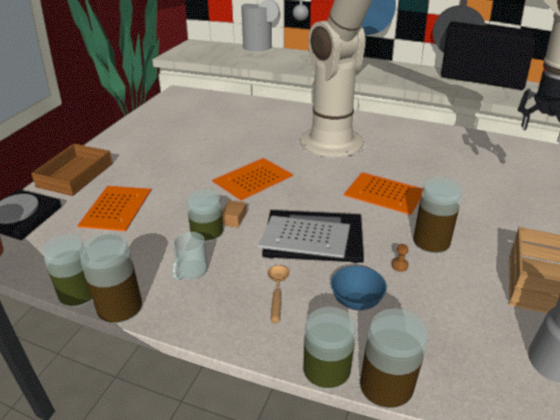

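The plate meant is the aluminium one on the black base, at about (267,200) in the top picture. The look-alikes are the orange plates at (220,312), (356,290) and (459,192). Next I check this in a wrist close-up.

```bash
python3 - <<'E'
from h import *
np.set_printoptions(precision=4,suppress=True)
s=r.state();R=np.array(s['eef_rot']);print(R)
T=np.array(viewer.calibration('wrist')['pose']);print(R.T@(T[:3,3]-s['ee_pos']), R.T@T[:3,:3])
c=viewer.calibration('wrist');print(c['fx'],c['cx'],c['cy'])
# desired: base yaw ~0.22: tool x along ? , camera above base centre
for yaw in (0.22,0.22+np.pi):
  D=np.array([[np.cos(yaw),np.sin(yaw),0],[np.sin(yaw),-np.cos(yaw),0],[0,0,-1.]])
  off=D@(R.T@(T[:3,3]-s['ee_pos']))
  tgt=np.array([555,103,330])-off*[1,1,0]
  print(yaw,tgt,'lin',R.T@(tgt-s['ee_pos']),'rot',np.degrees(cv2.Rodrigues(R.T@D)[0].ravel())/6)
E
```

```text
[[-0.9363  0.3511 -0.0001]
 [ 0.3511  0.9363  0.    ]
 [ 0.0001 -0.     -1.    ]]
[  80.7409   -1.8819 -142.2824] [[ 0.0003 -0.9501 -0.3121]
 [ 1.     -0.0001  0.0011]
 [-0.0011 -0.3121  0.9501]]
356.35347529663085 273.9014209480933 208.9592965264578
0.22 [476.6159  83.5434 330.    ] lin [-416.9742 -404.4398  -98.7263] rot [-0.0009 -0.0002 24.4736]
3.3615926535897933 [633.3841 122.4566 330.    ] lin [-550.1018 -312.9653  -98.7363] rot [ 0.0002 -0.0007 -5.5264]
```

step_arm:
  linear:
    - [-0.03, -0.02, 0]
    - [-0.06, -0.04, 0]
    - [-0.09, -0.06, 0]
    - [-0.12, -0.08, 0]
    - [-0.15, -0.1, 0]
    - [-0.18, -0.12, 0]
    - [-0.22, -0.145, 0]
    - [-0.25, -0.165, 0]
  delta_rot:
    - [0, 0, -0.35]
    - [0, 0, -0.7]
    - [0, 0, -1.05]
    - [0, 0, -1.4]
    - [0, 0, -1.75]
    - [0, 0, -2.1]
    - [0, 0, -2.4]
    - [0, 0, -2.75]
  fingers: [0.085, 0.085, 0.085, 0.085, 0.085, 0.085, 0.085, 0.085]

```text
clock: 2.17
ee_pos: [405.1, 365.2, 231.6]
eef_rot: [[-0.998, 0.068, 0.001], [0.068, 0.998, 0.001], [-0.001, 0.001, -1.0]]
contact_force: [0.8, 0.8, 0.3]
gripper_width: 85.3
grasp_force: 0.0
```

```bash
cat >> h.py <<'E'
def go(p,yaw,n=''):
    "tool x at heading yaw (rad), tool down; print move from the present pose"
    s=r.state();R=np.array(s['eef_rot'])
    D=np.array([[np.cos(yaw),np.sin(yaw),0],[np.sin(yaw),-np.cos(yaw),0],[0,0,-1.]])
    print(n,'lin m',np.round(R.T@(np.array(p)-s['ee_pos'])/1000,4),'rot',np.round(np.degrees(cv2.Rodrigues(R.T@D)[0].ravel())/6,3))
E
python3 -c "
from h import *
s=r.state();print(s['clock'],s['ee_pos'],s['contact_force'])
go([590,112,210],.22+np.pi)"
```

```text
2.1667 [405.11416825 365.153188   231.63460909] [0.82395217 0.76959195 0.25622008]
 lin m [-0.2017 -0.24    0.0216] rot [ 0.006  0.006 -2.752]
```

step_arm:
  linear:
    - [-0.025, -0.03, 0]
    - [-0.05, -0.06, 0]
    - [-0.08, -0.09, 0]
    - [-0.105, -0.125, 0.005]
    - [-0.13, -0.155, 0.01]
    - [-0.16, -0.19, 0.015]
    - [-0.185, -0.22, 0.02]
    - [-0.202, -0.24, 0.021]
  delta_rot:
    - [0, 0, -0.35]
    - [0, 0, -0.7]
    - [0, 0, -1.05]
    - [0, 0, -1.4]
    - [0, 0, -1.75]
    - [0, 0, -2.1]
    - [0, 0, -2.45]
    - [0, 0, -2.75]
  fingers: [0.085, 0.085, 0.085, 0.085, 0.085, 0.085, 0.085, 0.085]

```text
clock: 2.83
ee_pos: [590.6, 107.7, 209.5]
eef_rot: [[-0.977, -0.213, 0.0], [-0.213, 0.977, -0.002], [0.0, -0.002, -1.0]]
contact_force: [1.0, 0.1, 0.6]
gripper_width: 84.8
grasp_force: 0.0
```

```bash
python3 - <<'E'
from h import *
import time
for i in range(3): viewer.capture('wrist')
s=r.state();print(s['clock'],s['ee_pos'],s['contact_force'])
save('wrist','w1.png')
for k,z in dict(plate=28,home=25,pin_left=34,pin_right=34,hole_left=34,hole_right=34).items():
    for d in viewer.tip_of(k,'wrist')[:3]:
      print(k,round(d['confidence'],2),np.round(d['location'],1),np.round(ray('wrist',d['location'],z),1))
E
```

```text
2.9833 [590.20029975 108.86993947 209.72815295] [-0.35133326  0.95472979 -0.38695899]
plate 0.7 [264.5 155.8] [564.9  98.8  28. ]
plate 0.47 [190.1 196.6] [618.1  37.6  28. ]
hole_left 0.82 [321.8 200.9] [593.6 161.   34. ]
hole_right 0.58 [192.2 197.9] [617.3  41.5  34. ]
```

View pics/w1.png

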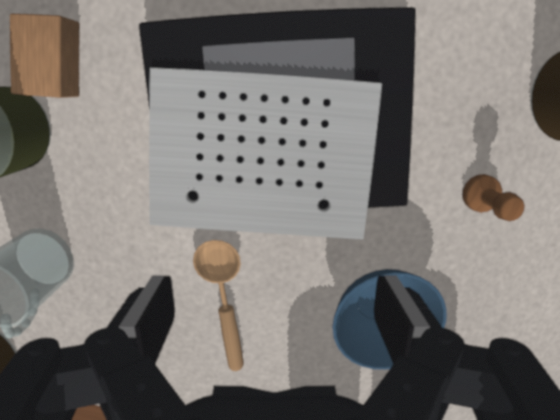

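The view shows the aluminium plate with corners at about (150,68), (381,83), (363,238) and (150,225). Its locating holes are at (192,196) and (324,205). The black base's corners are at (141,23), (415,9) and (407,206). The spoon bowl is at (216,260) and the blue bowl at (390,318). This is the right plate: it is grey and lies on the black base.

```bash
cat >> h.py <<'E'
from scipy.optimize import least_squares
def fit(cam,pts):
    "pts: list of (local xyz, px); fit x,y,yaw given world z in local z; returns mm, rad, residuals"
    W=np.array([ray(cam,p,l[2])[:2] for l,p in pts]);L=np.array([l[:2] for l,p in pts],float)
    f=lambda q:((L@np.array([[np.cos(q[2]),np.sin(q[2])],[-np.sin(q[2]),np.cos(q[2])]])+q[:2])-W).ravel()
    s=least_squares(f,[550,100,.2]);return s.x,s.fun.reshape(-1,2)
E
python3 - <<'E'
from h import *
np.set_printoptions(precision=2,suppress=True)
b,rb=fit('wrist',[((-90,-120,25),(141,23)),((-90,120,25),(415,9)),((90,120,25),(407,206))])
p,rp=fit('wrist',[((-70,-100,31),(150,68)),((-70,100,31),(381,83)),((70,100,46),(363,238)),((70,-100,46),(150,225)),((40,-60,42),(192.5,196)),((40,60,42),(323.5,205))])
print(b,rb);print(p,rp)
c,s=np.cos(b[2]),np.sin(b[2]);d=p[:2]-b[:2];print('rel',c*d[0]+s*d[1],-s*d[0]+c*d[1],p[2]-b[2])
for n,px,z in(('spoonL',(194,260),10),('spoonR',(240,262),10),('spoontop',(216,240),10),('bowltop',(390,270),50),('bowlleft',(335,318),50)):
  w=ray('wrist',px,z)[:2]-b[:2];print(n,c*w[0]+s*w[1],-s*w[0]+c*w[1])
E
```

```text
[529.73 107.77   0.27] [[ 0.03 -3.28]
 [-1.55  1.68]
 [ 1.52  1.6 ]]
[564.    96.19   0.15] [[-0.43  0.07]
 [-0.03 -0.2 ]
 [ 0.6   0.19]
 [ 0.62 -0.38]
 [ 0.    0.24]
 [-0.76  0.09]]
rel 29.924901514091733 -20.32520325237177 -0.1169687219853458
spoonL 142.42325424818313 -100.16097382178461
spoonR 147.10180506295563 -51.0194740562483
spoontop 120.40037201151367 -74.042103252395
bowltop 143.74542268082425 97.26166086508502
bowlleft 195.08629200982875 44.47597272654159
```

```bash
python3 - <<'E'
from h import *
im=cv2.imread('pics/w1.png')
crop=cv2.resize(im[0:250,120:440],None,fx=2.4,fy=2.4,interpolation=cv2.INTER_CUBIC);cv2.imwrite('pics/c1.png',crop)
g=cv2.cvtColor(im,cv2.COLOR_BGR2GRAY).astype(int)
for row in (30,50,60):print('L',row,g[row,132:156])
for row in (20,60,100,150,190):print('R',row,g[row,400:424])
for col in (180,280,380):print('T',col,g[0:32,col])
print('B',g[195:218,390],g[195:218,375])
E
```

```text
L 30 [167 166 165 164 164 160 144 104  60  37  30  33  34  33  34  32  32  31
  34  33  31  32  33  33]
L 50 [174 170 166 162 162 163 164 166 156 122  77  43  34  32  32  30  33  33
  32  32  32  32  32  33]
L 60 [170 169 170 169 169 169 169 171 170 163 139  93  49  36  33  34  33  33
  34  31  29  30  27  28]
R 20 [ 33  33  33  32  32  34  32  33  31  33  32  33  33  39  65 109 148 168
 175 175 176 174 174 174]
R 60 [ 33  33  33  33  33  32  33  33  33  32  32  33  38  65 107 144 161 165
 166 167 168 169 171 171]
R 100 [ 31  33  31  32  32  31  33  32  32  30  33  42  76 123 158 172 174 173
 172 171 170 170 168 167]
R 150 [ 31  31  32  32  32  30  31  31  33  50 100 145 161 163 163 165 164 166
 167 167 168 168 169 173]
R 190 [ 32  32  31  31  30  32  38  69 113 146 163 167 169 171 173 174 172 170
 169 167 165 165 165 164]
T 180 [124 124 124 124 124 124 125 123 124 125 126 126 127 128 127 126 123 112
  85  51  35  31  32  33  34  34  33  32  33  31  31  33]
T 280 [127 127 125 125 124 124 123 123 122 121 108  75  43  31  32  32  34  32
  33  33  32  34  32  34  32  32  31  31  33  33  31  32]
T 380 [120 120 119 119 119 117 107  82  51  34  33  32  32  32  31  33  33  32
  32  32  34  32  34  32  32  33  33  33  32  32  32  31]
B [ 34  32  31  32  31  32  31  32  32  33  46  73 102 119 124 125 126 125
 125 124 121 121 120] [ 33  31  33  30  32  31  31  30  31  31  33  50  80 108 124 128 129 131
 131 132 131 130 127]
```

View pics/c1.png

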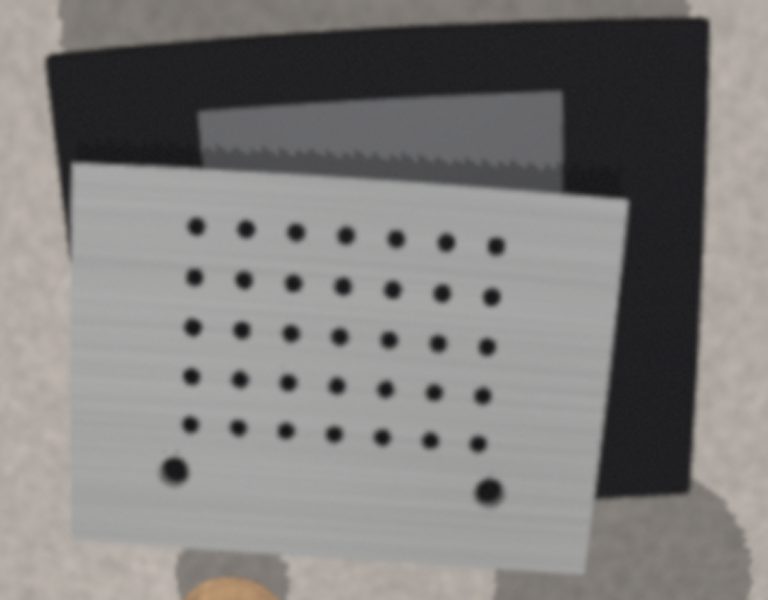

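```bash
cat >> h.py <<'E'
def fitedges(cam,E,z=25,hx=90,hy=120):
    def f(q):
        c,s=np.cos(q[2]),np.sin(q[2]);o=[]
        for k,P in E.items():
            for p in P:
                d=ray(cam,p,z)[:2]-q[:2];u,v=c*d[0]+s*d[1],-s*d[0]+c*d[1]
                o.append({'L':v+hy,'R':v-hy,'T':u+hx,'B':u-hx}[k])
        return np.array(o)
    s=least_squares(f,[540,105,.22]);return s.x,s.fun
E
python3 - <<'E'
from h import *
np.set_printoptions(precision=2,suppress=True)
E=dict(L=[(139.2,30),(141.8,50),(143.2,60)],R=[(415,20),(413.8,60),(412.6,100),(410.3,150),(408,190)],T=[(180,18),(280,11),(380,7.4)],B=[(390,206.5),(375,207)])
for z in (25,30):print(fitedges('wrist',E,z))
E=dict(R=E['R'],T=E['T'],B=E['B']);print(fitedges('wrist',E))
c=viewer.calibration('wrist');print(c)
E
```

```text
(array([528.73, 106.89,   0.27]), array([ 1.45,  1.62,  1.77, -1.24, -1.29, -0.94, -0.74, -0.63,  0.9 ,
        0.77,  0.67, -1.04, -1.29]))
(array([528.73, 106.24,   0.27]), array([ 3.58,  3.79,  3.96, -2.72, -2.69, -2.26, -1.94, -1.73,  2.29,
        1.94,  1.63, -2.83, -3.04]))
(array([529.27, 106.08,   0.28]), array([ 0.28, -0.02,  0.07, -0.07, -0.25, -0.02,  0.49,  1.03, -0.57,
       -0.93]))
{'fx': 356.35347529663085, 'fy': 356.35347529663085, 'cx': 273.9014209480933, 'cy': 208.9592965264578, 'D': array([-0.1,  0. ,  0. ,  0. ,  0. ]), 'pose': array([[ -0.22,   0.93,   0.31, 508.83],
       [  0.98,   0.21,   0.07,  95.15],
       [  0.  ,   0.31,  -0.95, 352.87],
       [  0.  ,   0.  ,   0.  ,   1.  ]])}
```

```bash
cat >> h.py <<'E'
B=np.array([528.7,107.0,0.27])
def bw(u,v,z):
    c,s=np.cos(B[2]),np.sin(B[2]);return [B[0]+c*u-s*v,B[1]+s*u+c*v,z]
def wb(w):
    c,s=np.cos(B[2]),np.sin(B[2]);d=np.array(w[:2])-B[:2];return np.round([c*d[0]+s*d[1],-s*d[0]+c*d[1]],1)
E
python3 -c "
from h import *
print(r.state()['joints'])
go(bw(25,-150,110),B[2]+np.pi/2)
go(bw(25,-150,110),B[2]-np.pi/2)"
```

```text
[  0.69075934  23.87806433 -18.42697321  97.82155106   8.5066262
  59.65602798  82.00930402]
 lin m [ 0.0273 -0.1426  0.1005] rot [ 5.0000e-03 -0.0000e+00  1.4519e+01]
 lin m [ 0.0273 -0.1426  0.1005] rot [ 0.0000e+00  5.0000e-03 -1.5481e+01]
```

step_arm:
  linear:
    - [0.002, -0.01, 0]
    - [0.004, -0.02, 0]
    - [0.006, -0.03, 0]
    - [0.008, -0.04, 0]
    - [0.01, -0.05, 0.01]
    - [0.012, -0.06, 0.02]
    - [0.014, -0.07, 0.03]
    - [0.016, -0.08, 0.04]
  delta_rot:
    - [0, 0, 0.9]
    - [0, 0, 1.9]
    - [0, 0, 2.9]
    - [0, 0, 3.9]
    - [0, 0, 4.9]
    - [0, 0, 5.9]
    - [0, 0, 6.9]
    - [0, 0, 7.9]
  fingers: [0.085, 0.085, 0.085, 0.085, 0.085, 0.085, 0.085, 0.085]

```text
clock: 4.0
ee_pos: [590.4, 31.6, 170.2]
eef_rot: [[-0.817, 0.576, 0.001], [0.576, 0.817, 0.0], [-0.0, 0.0, -1.0]]
contact_force: [-0.1, 0.3, 0.6]
gripper_width: 85.4
grasp_force: 0.0
```

```bash
python3 -c "
from h import *
go(bw(25,-150,90),B[2]+np.pi/2)"
```

```text
lin m [-0.0379 -0.0497  0.0802] rot [6.00e-03 2.00e-03 6.56e+00]
```

step_arm:
  linear:
    - [-0.006, -0.01, 0.0]
    - [-0.012, -0.02, 0.01]
    - [-0.02, -0.03, 0.02]
    - [-0.026, -0.04, 0.03]
    - [-0.032, -0.045, 0.04]
    - [-0.038, -0.05, 0.06]
    - [-0.038, -0.05, 0.08]
    - [-0.038, -0.05, 0.08]
  delta_rot:
    - [0, 0, 0.95]
    - [0, 0, 1.9]
    - [0, 0, 2.9]
    - [0, 0, 3.9]
    - [0, 0, 4.9]
    - [0, 0, 5.8]
    - [0, 0, 6.56]
    - [0, 0, 6.56]
  fingers: [0.085, 0.085, 0.085, 0.085, 0.085, 0.085, 0.085, 0.085]

```text
clock: 4.67
ee_pos: [590.1, -31.2, 86.8]
eef_rot: [[-0.268, 0.963, -0.006], [0.963, 0.268, -0.0], [0.002, -0.006, -1.0]]
contact_force: [-2.0, 0.9, -0.2]
gripper_width: 85.1
grasp_force: 0.0
```

```bash
python3 - <<'E'
from h import *
viewer.capture('wrist')
s=r.state();print(s['clock'],s['ee_pos'],wb(s['ee_pos']),s['contact_force'])
save('wrist','w2.png')
go(bw(25,-148,16),B[2]+np.pi/2)
E
```

```text
4.7167 [590.96862729 -30.72814635  88.5437534 ] [  23.3 -149.3] [-0.27660186  0.46540398 -0.11822957]
 lin m [0.0014 0.0005 0.074 ] rot [-0.016 -0.008  0.075]
```

View pics/w2.png

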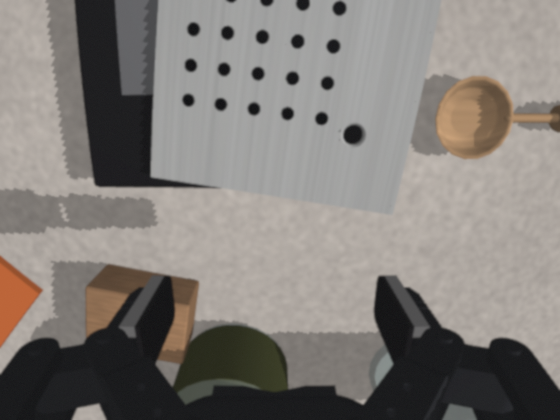

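The picture shows the plate's -y edge from (152,178) to (392,213). The fingers stand clear of it, and the box's nearest corner is at (197,280). I check that clearance before descending.

```bash
python3 -c "
from h import *
for n,p,z in (('boxcorner',(197,282),35),('boxcornerTL',(107,267),35),('boxBR',(185,360),35),('plBL',(152,178),31),('plBR',(392,213),46),('baseBL',(97,186),25),('hole',(354,134),40)):print(n,wb(ray('wrist',p,z)))
"
```

```text
boxcorner [ -25.1 -184. ]
boxcornerTL [ -82.3 -174.6]
boxBR [ -38.1 -246.3]
plBL [ -48.5 -118. ]
plBR [  88.8 -133.3]
baseBL [ -86.  -124.4]
hole [ 65.5 -90.8]
```

step_arm:
  linear:
    - [-0.0015, 0.0015, 0.01]
    - [-0.0015, 0.0015, 0.02]
    - [-0.0015, 0.0015, 0.035]
    - [-0.0015, 0.0015, 0.05]
    - [-0.0015, 0.0015, 0.06]
    - [-0.0015, 0.0015, 0.07]
    - [-0.0015, 0.0015, 0.074]
    - [-0.0015, 0.0015, 0.074]
  delta_rot:
    - [0, 0, 0.07]
    - [0, 0, 0.07]
    - [0, 0, 0.07]
    - [0, 0, 0.07]
    - [0, 0, 0.07]
    - [0, 0, 0.07]
    - [0, 0, 0.07]
    - [0, 0, 0.07]
  fingers: [0.085, 0.085, 0.085, 0.085, 0.085, 0.085, 0.085, 0.085]

```text
clock: 5.43
ee_pos: [594.1, -32.6, 15.2]
eef_rot: [[-0.264, 0.965, -0.002], [0.965, 0.264, 0.0], [0.001, -0.002, -1.0]]
contact_force: [-0.3, -0.7, 0.6]
gripper_width: 85.1
grasp_force: 0.0
```

```bash
python3 -c "
from h import *
s=r.state();print(s['clock'],s['ee_pos'],wb(s['ee_pos']),s['contact_force'])
go(bw(24,-120,16),B[2]+np.pi/2)"
```

```text
5.4333 [594.13916722 -32.61581574  15.21880966] [  25.8 -152. ] [-0.32585077 -0.67638236  0.60410088]
 lin m [ 0.032  -0.0019 -0.0008] rot [-0.016 -0.005 -0.031]
```

step_arm:
  linear:
    - [0.004, -0.001, 0]
    - [0.008, -0.001, 0]
    - [0.012, -0.001, 0]
    - [0.015, -0.001, 0]
    - [0.018, -0.001, 0]
    - [0.021, -0.001, 0]
    - [0.024, -0.001, 0]
    - [0.027, -0.001, 0]
  delta_rot:
    - [0, 0, 0]
    - [0, 0, 0]
    - [0, 0, 0]
    - [0, 0, 0]
    - [0, 0, 0]
    - [0, 0, 0]
    - [0, 0, 0]
    - [0, 0, 0]
  fingers: [0.085, 0.085, 0.085, 0.085, 0.085, 0.085, 0.085, 0.085]

```text
clock: 6.1
ee_pos: [587.3, -7.0, 16.7]
eef_rot: [[-0.263, 0.965, 0.001], [0.965, 0.263, -0.0], [-0.001, 0.001, -1.0]]
contact_force: [1.3, -2.1, 1.4]
gripper_width: 85.1
grasp_force: 1.3
```

```bash
python3 - <<'E'
from h import *
s=r.state();print(s['clock'],wb(s['ee_pos']),s['ee_pos'],s['contact_force'])
save('wrist','w3.png')
E
```

```text
6.1 [  26.1 -125.5] [587.34010808  -7.00664751  16.71551867] [ 1.30420509 -2.07875549  1.37557591]
```

View pics/w3.png

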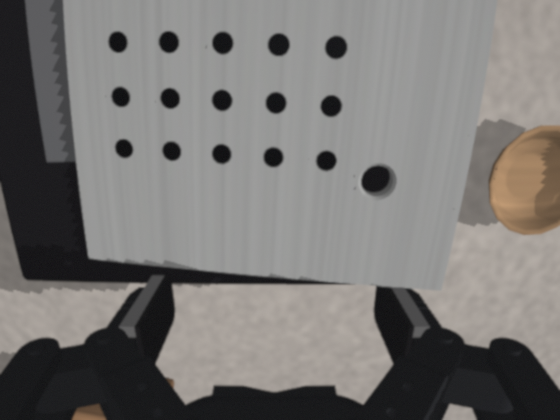

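The right finger touches the plate edge near (400,285) with about 2 N, and the plate is starting to turn. I push on.

step_arm:
  linear:
    - [0.002, 0, 0]
    - [0.004, 0, 0]
    - [0.006, 0, 0]
    - [0.008, 0, 0]
    - [0.01, 0, 0]
    - [0.012, 0, 0]
    - [0.013, 0, 0]
    - [0.013, 0, 0]
  delta_rot:
    - [0, 0, 0]
    - [0, 0, 0]
    - [0, 0, 0]
    - [0, 0, 0]
    - [0, 0, 0]
    - [0, 0, 0]
    - [0, 0, 0]
    - [0, 0, 0]
  fingers: [0.085, 0.085, 0.085, 0.085, 0.085, 0.085, 0.085, 0.085]

```text
clock: 6.82
ee_pos: [582.8, 5.8, 16.2]
eef_rot: [[-0.264, 0.965, -0.001], [0.965, 0.264, -0.0], [0.0, -0.001, -1.0]]
contact_force: [0.1, -2.6, 2.0]
gripper_width: 84.8
grasp_force: 1.4
```

```bash
python3 - <<'E'
from h import *
s=r.state();print(s['clock'],wb(s['ee_pos']),s['ee_pos'],s['contact_force'])
save('wrist','w4.png')
E
```

```text
6.8167 [  25.2 -112. ] [582.82574182   5.81276856  16.15476845] [ 0.08178564 -2.60953309  2.02654244]
```

View pics/w4.png

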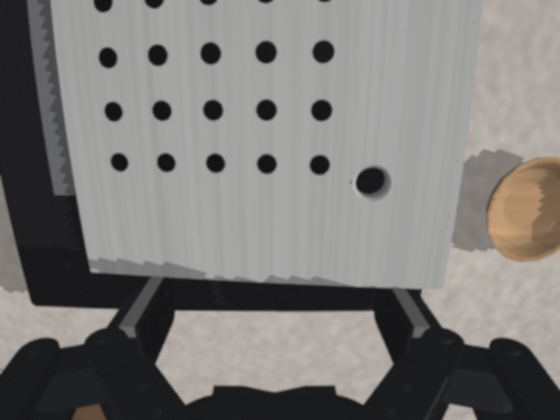

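```bash
python3 -c "
from h import *
for n,p,z in (('baseBL',(35,304),25),('baseB',(370,310),25),('plBL',(90,272),31),('plBR',(443,288),46),('hole',(372,181),42)):print(n,wb(ray('wrist',p,z)))
go(bw(26,-110,16),B[2]+np.pi/2)
"
```

```text
baseBL [ -86.2 -122.4]
baseB [  66.1 -123.8]
plBL [ -52.2 -101.9]
plBR [  86.2 -100.7]
hole [ 57.  -61.3]
 lin m [0.002  0.0008 0.0002] rot [-0.008 -0.002 -0.03 ]
```

step_arm:
  linear:
    - [-0.01, 0, 0]
    - [-0.02, 0, 0]
    - [-0.025, 0, -0.02]
    - [-0.025, 0, -0.06]
    - [-0.025, 0, -0.1]
    - [-0.025, 0, -0.13]
    - [-0.025, 0, -0.16]
    - [-0.025, 0, -0.19]
  delta_rot:
    - [0, 0, 0]
    - [0, 0, 0]
    - [0, 0, 0]
    - [0, 0, 0]
    - [0, 0, 0]
    - [0, 0, -0.5]
    - [0, 0, -1.3]
    - [0, 0, -2.3]
  fingers: [0.085, 0.085, 0.085, 0.085, 0.085, 0.085, 0.085, 0.085]

```text
clock: 7.53
ee_pos: [589.6, -19.2, 207.7]
eef_rot: [[-0.489, 0.872, -0.001], [0.872, 0.489, 0.0], [0.0, -0.0, -1.0]]
contact_force: [0.3, 0.2, -0.5]
gripper_width: 84.7
grasp_force: 0.0
```

```bash
python3 -c "
from h import *
go(bw(62,-5,205),B[2]+np.pi)"
```

```text
lin m [0.1202 0.0676 0.0027] rot [-0.0000e+00 -6.0000e-03 -1.2703e+01]
```

step_arm:
  linear:
    - [0.013, 0.008, 0]
    - [0.026, 0.016, 0]
    - [0.04, 0.023, 0]
    - [0.053, 0.03, 0]
    - [0.066, 0.037, 0]
    - [0.08, 0.045, 0]
    - [0.1, 0.055, 0.002]
    - [0.12, 0.068, 0.003]
  delta_rot:
    - [0, 0, -1.1]
    - [0, 0, -2.2]
    - [0, 0, -3.3]
    - [0, 0, -4.4]
    - [0, 0, -5.5]
    - [0, 0, -6.6]
    - [0, 0, -7.7]
    - [0, 0, -8.8]
  fingers: [0.085, 0.085, 0.085, 0.085, 0.085, 0.085, 0.085, 0.085]

```text
clock: 8.2
ee_pos: [590.6, 118.5, 202.8]
eef_rot: [[-0.99, 0.138, -0.001], [0.138, 0.99, -0.0], [0.001, -0.001, -1.0]]
contact_force: [-0.9, -0.6, -0.3]
gripper_width: 85.0
grasp_force: 0.0
```

```bash
python3 -c "
from h import *
go(bw(62,-5,205),B[2]+np.pi)"
```

```text
lin m [ 0.0009  0.0001 -0.0022] rot [-2.000e-03 -1.400e-02 -3.902e+00]
```

step_arm:
  linear:
    - [0, 0, 0]
    - [0, 0, 0]
    - [0, 0, 0]
    - [0, 0, 0]
    - [0, 0, 0]
    - [0, 0, 0]
    - [0, 0, 0]
    - [0, 0, 0]
  delta_rot:
    - [0, 0, -0.8]
    - [0, 0, -1.6]
    - [0, 0, -2.4]
    - [0, 0, -3.2]
    - [0, 0, -3.9]
    - [0, 0, -3.9]
    - [0, 0, -3.9]
    - [0, 0, -3.9]
  fingers: [0.085, 0.085, 0.085, 0.085, 0.085, 0.085, 0.085, 0.085]

```text
clock: 8.87
ee_pos: [591.0, 118.9, 203.0]
eef_rot: [[-0.965, -0.261, -0.001], [-0.261, 0.965, 0.0], [0.001, 0.0, -1.0]]
contact_force: [-0.2, -0.5, -0.4]
gripper_width: 85.1
grasp_force: 0.0
```

```bash
python3 - <<'E'
from h import *
s=r.state();print(s['clock'],s['ee_pos'],wb(s['ee_pos']))
im=save('wrist','w5.png')
cv2.imwrite('pics/c5.png',cv2.resize(cv2.imread('pics/w5.png')[0:300,100:460],None,fx=2,fy=2,interpolation=cv2.INTER_CUBIC))
E
```

```text
8.8667 [591.0267517  118.91019008 203.03130743] [63.2 -5.1]
```

View pics/c5.png

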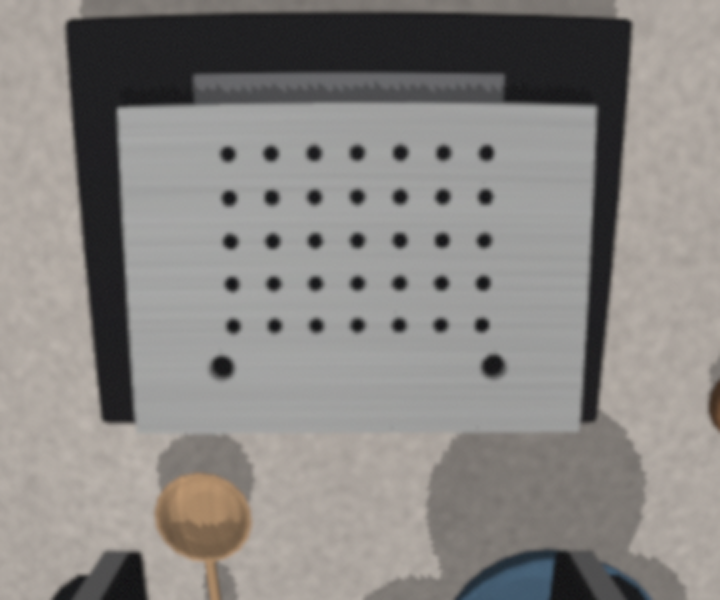

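The plate now lies parallel to the base. Its hole centres are at crop (222,367) and (493,366), and the midline is about 8 crop px, or 3.5 mm, too far to +y. I refine this with edge crossings.

```bash
cat > m.py <<'E'
from h import *
def cross(g,row=None,col=None,a=0,b=0,thr=None):
    l=(g[row,a:b] if row is not None else g[a:b,col]).astype(float)
    thr=thr or (l.max()+l.min())/2
    i=np.where((l[:-1]-thr)*(l[1:]-thr)<=0)[0][0];t=a+i+(thr-l[i])/(l[i+1]-l[i])
    return (t,row) if row is not None else (col,t)
E
python3 - <<'E'
from m import *
np.set_printoptions(precision=2,suppress=True)
g=cv2.GaussianBlur(cv2.imread('pics/w5.png',0),(3,3),0)
rows=[70,90,110,130,150,170,190]
E=dict(L=[cross(g,row=k,a=125,b=155) for k in rows],R=[cross(g,row=k,a=395,b=425) for k in rows],T=[cross(g,col=k,a=3,b=20,thr=80) for k in (150,200,350,400)])
print(E['L'],E['R'])
b,res=fitedges('wrist',E,22);print('base',b,res)
P=dict(L=[cross(g,row=k,a=148,b=180) for k in rows],R=[cross(g,row=k,a=380,b=398) for k in rows])
P['T']=[cross(g,col=k,a=45,b=60) for k in (165,180,370,390)]
print(P['L'],P['R'],P['T'])
p,res=fitedges('wrist',P,34,70,100);print('plate',p,res)
h=[]
for w in ((203,175,220,192),(338,175,356,192)):
  s=255-g[w[1]:w[3],w[0]:w[2]].astype(float);s[s<150]=0;m=cv2.moments(s);q=(w[0]+m['m10']/m['m00'],w[1]+m['m01']/m['m00']);h.append(ray('wrist',q,39)[:2]);print(q)
c,s=np.cos(b[2]),np.sin(b[2])
for q in h+[p[:2]]:
  d=q-b[:2];print('in base',c*d[0]+s*d[1],-s*d[0]+c*d[1])
E
```

```text
[(np.float64(136.6951219512195), 70), (np.float64(138.2375), 90), (np.float64(140.2051282051282), 110), (np.float64(142.15116279069767), 130), (np.float64(144.0), 150), (np.float64(146.14102564102564), 170), (np.float64(148.26190476190476), 190)] [(np.float64(397.2837837837838), 70), (np.float64(396.42857142857144), 90), (np.float64(395.5131578947368), 110), (np.float64(405.93589743589746), 130), (np.float64(403.9868421052632), 150), (np.float64(401.9054054054054), 170), (np.float64(399.8), 190)]
base [531.46  99.31   0.29] [ 4.39  3.82  3.53  3.13  2.56  2.16  1.66 -9.17 -8.97 -8.74  2.09  1.66
  1.16  0.71 -2.55 -1.55  1.56  2.54]
[(np.float64(158.48717948717947), 70), (np.float64(159.6184210526316), 90), (np.float64(160.46153846153845), 110), (np.float64(161.71794871794873), 130), (np.float64(162.80263157894737), 150), (np.float64(164.14705882352942), 170), (np.float64(148.42857142857142), 190)] [(np.float64(396.2), 70), (np.float64(395.92), 90), (np.float64(395.4078947368421), 110), (np.float64(394.54285714285714), 130), (np.float64(393.7027027027027), 150), (np.float64(392.4078947368421), 170), (np.float64(391.2027027027027), 190)] [(165, np.float64(52.7125)), (180, np.float64(52.310810810810814)), (370, np.float64(51.46052631578947)), (390, np.float64(51.986111111111114))]
plate [546.79 108.86   0.25] [  0.52   0.44   0.05  -0.06  -0.38  -0.55 -16.69  -0.97   0.32   1.51
   2.49   3.59   4.38   5.34   1.52   1.36  -1.32  -1.56]
(210.6873417721519, 183.1514918625678)
(346.2233167685474, 182.59778354369146)
in base 56.19614836074476 -54.8057188825297
in base 58.73999953237399 65.44698876500927
in base 17.408918661757543 4.7704204660306715
```

```bash
python3 - <<'E'
from m import *
np.set_printoptions(precision=2,suppress=True)
g=cv2.GaussianBlur(cv2.imread('pics/w5.png',0),(3,3),0)
rows=[70,90,110,130,150,170,190]
E=dict(L=[cross(g,row=k,a=125,b=155) for k in rows],R=[cross(g,row=k,a=399,b=425,thr=100) for k in rows],T=[cross(g,col=k,a=3,b=20,thr=80) for k in (150,200,350,400)])
for z in(25,22,19):
  b,res=fitedges('wrist',E,z);print('base',z,b,b[2],res)
  h=[ray('wrist',q,z+16)[:2] for q in((210.69,183.15),(346.22,182.6))]
  c,s=np.cos(b[2]),np.sin(b[2])
  H=np.array([(c*d[0]+s*d[1],-s*d[0]+c*d[1]) for d in (q-b[:2] for q in h)]);print(H,'yaw',(-(H[1]-H[0])[0]/120))
E
```

```text
base 25 [531.23 102.22   0.27] 0.26513026595364964 [ 1.61  1.45  1.59  1.63  1.5   1.57  1.54 -1.58 -1.47 -1.61 -1.55 -1.53
 -1.56 -1.58  0.03 -0.01  0.03 -0.04]
[[ 56.49 -55.91]
 [ 56.08  63.58]] yaw 0.003392978149894077
base 22 [530.6  102.05   0.27] 0.2651585056968571 [ 0.5   0.34  0.48  0.52  0.39  0.46  0.43 -0.47 -0.36 -0.5  -0.44 -0.42
 -0.45 -0.47  0.02 -0.01  0.03 -0.04]
[[ 57.89 -56.46]
 [ 57.48  64.21]] yaw 0.0033980186438509344
base 19 [529.96 101.88   0.27] 0.265188440142732 [-0.61 -0.77 -0.63 -0.59 -0.72 -0.65 -0.68  0.64  0.75  0.61  0.67  0.69
  0.65  0.64  0.02 -0.02  0.03 -0.04]
[[ 59.3  -57.01]
 [ 58.89  64.83]] yaw 0.003400784175099029
```

```bash
echo "B=np.array([530.4,102.0,0.265])" >> h.py; python3 -c "
from h import *
go(bw(15,132,110),B[2]+np.pi/2)"
```

```text
lin m [0.0481 0.1313 0.0932] rot [-2.0000e-03 -5.0000e-03  1.4992e+01]
```

step_arm:
  linear:
    - [0.004, 0.012, 0]
    - [0.008, 0.024, 0]
    - [0.012, 0.036, 0]
    - [0.018, 0.048, 0]
    - [0.024, 0.06, 0]
    - [0.03, 0.075, 0]
    - [0.036, 0.09, 0]
    - [0.04, 0.1, 0]
  delta_rot:
    - [0, 0, 0.95]
    - [0, 0, 1.9]
    - [0, 0, 2.9]
    - [0, 0, 3.9]
    - [0, 0, 4.9]
    - [0, 0, 5.9]
    - [0, 0, 6.9]
    - [0, 0, 7.9]
  fingers: [0.085, 0.085, 0.085, 0.085, 0.085, 0.085, 0.085, 0.085]

```text
clock: 9.58
ee_pos: [525.0, 207.0, 203.4]
eef_rot: [[-0.844, 0.536, -0.0], [0.536, 0.844, 0.001], [0.001, 0.0, -1.0]]
contact_force: [-0.4, -0.4, 0.4]
gripper_width: 84.9
grasp_force: 0.0
```

```bash
python3 -c "
from h import *
go(bw(15,132,70),B[2]+np.pi/2)"
```

```text
lin m [0.0264 0.0143 0.1334] rot [ 1.000e-03 -8.000e-03  7.066e+00]
```

step_arm:
  linear:
    - [0.005, 0.003, 0.01]
    - [0.01, 0.006, 0.03]
    - [0.015, 0.009, 0.05]
    - [0.02, 0.011, 0.07]
    - [0.024, 0.013, 0.09]
    - [0.026, 0.014, 0.11]
    - [0.0264, 0.0143, 0.13]
    - [0.0264, 0.0143, 0.133]
  delta_rot:
    - [0, 0, 1]
    - [0, 0, 2.1]
    - [0, 0, 3.2]
    - [0, 0, 4.3]
    - [0, 0, 5.4]
    - [0, 0, 6.4]
    - [0, 0, 7.07]
    - [0, 0, 7.07]
  fingers: [0.085, 0.085, 0.085, 0.085, 0.085, 0.085, 0.085, 0.085]

```text
clock: 10.25
ee_pos: [508.8, 230.9, 67.1]
eef_rot: [[-0.264, 0.965, -0.005], [0.965, 0.264, -0.003], [-0.001, -0.006, -1.0]]
contact_force: [-0.9, 0.1, 0.2]
gripper_width: 84.7
grasp_force: 0.0
```

```bash
python3 -c "
from h import *
s=r.state();print(wb(s['ee_pos']),s['ee_pos'],s['contact_force'])
go(bw(15,130,16),B[2]+np.pi/2)"
```

```text
[ 12.9 130. ] [508.81950248 230.87128001  67.08908733] [-0.88947932  0.1476417   0.1688645 ]
 lin m [0.     0.0024 0.0511] rot [-0.053  0.011  0.019]
```

step_arm:
  linear:
    - [-0.001, 0, 0.008]
    - [-0.002, 0, 0.016]
    - [-0.002, 0, 0.026]
    - [-0.002, 0, 0.036]
    - [-0.002, 0, 0.045]
    - [-0.002, 0, 0.051]
    - [-0.002, 0, 0.054]
    - [-0.002, 0, 0.054]
  delta_rot:
    - [0, 0, 0]
    - [0, 0, 0]
    - [0, 0, 0]
    - [0, 0, 0]
    - [0, 0, 0]
    - [0, 0, 0]
    - [0, 0, 0]
    - [0, 0, 0]
  fingers: [0.085, 0.085, 0.085, 0.085, 0.085, 0.085, 0.085, 0.085]

```text
clock: 10.92
ee_pos: [511.4, 229.3, 15.4]
eef_rot: [[-0.266, 0.964, -0.001], [0.964, 0.266, -0.001], [-0.0, -0.001, -1.0]]
contact_force: [-0.5, 0.4, -0.4]
gripper_width: 85.0
grasp_force: 0.0
```

```bash
python3 -c "
from h import *
viewer.capture('wrist')
s=r.state();print(wb(s['ee_pos']),s['ee_pos'],s['contact_force'])
go(bw(15,111,16),B[2]+np.pi/2)"
```

```text
[ 15.4 128. ] [511.73812507 229.57541315  15.95319728] [-0.05848786 -0.56240296  0.23662678]
 lin m [-0.017  -0.0005 -0.    ] rot [-0.006 -0.     0.045]
```

step_arm:
  linear:
    - [-0.004, 0, 0]
    - [-0.007, 0, 0]
    - [-0.01, 0, 0]
    - [-0.012, 0, 0]
    - [-0.014, 0, 0]
    - [-0.016, 0, 0]
    - [-0.0175, 0, 0]
    - [-0.0175, 0, 0]
  delta_rot:
    - [0, 0, 0]
    - [0, 0, 0]
    - [0, 0, 0]
    - [0, 0, 0]
    - [0, 0, 0]
    - [0, 0, 0]
    - [0, 0, 0]
    - [0, 0, 0]
  fingers: [0.085, 0.085, 0.085, 0.085, 0.085, 0.085, 0.085, 0.085]

```text
clock: 11.63
ee_pos: [516.7, 213.1, 16.5]
eef_rot: [[-0.266, 0.964, 0.0], [0.964, 0.266, 0.001], [0.001, 0.0, -1.0]]
contact_force: [-0.8, 1.5, 0.3]
gripper_width: 85.3
grasp_force: 1.1
```

```bash
python3 -c "
from h import *
s=r.state();print(wb(s['ee_pos']),s['ee_pos'],s['contact_force'])"
```

```text
[ 15.9 110.8] [516.67658403 213.09030317  16.52005709] [-0.81599842  1.49832564  0.30587168]
```

Contact was made. I back off, go up, and turn back to look and then push along -x.

step_arm:
  linear:
    - [0.01, 0, 0]
    - [0.02, 0, -0.01]
    - [0.022, 0, -0.04]
    - [0.022, 0, -0.07]
    - [0.022, 0, -0.1]
    - [0.022, 0, -0.13]
    - [0.022, 0, -0.16]
    - [0.022, 0, -0.187]
  delta_rot:
    - [0, 0, 0]
    - [0, 0, 0]
    - [0, 0, 0]
    - [0, 0, -0.3]
    - [0, 0, -1]
    - [0, 0, -2]
    - [0, 0, -3]
    - [0, 0, -4]
  fingers: [0.085, 0.085, 0.085, 0.085, 0.085, 0.085, 0.085, 0.085]

```text
clock: 12.3
ee_pos: [510.4, 234.9, 206.0]
eef_rot: [[-0.64, 0.768, 0.001], [0.768, 0.64, 0.0], [-0.001, 0.001, -1.0]]
contact_force: [0.6, 0.8, 0.8]
gripper_width: 85.4
grasp_force: 0.0
```

```bash
python3 -c "
from h import *
go(bw(63,0,203),B[2]+np.pi)"
```

```text
lin m [-0.1411 -0.0125  0.0031] rot [ 6.0000e-03  1.3000e-02 -1.0897e+01]
```

step_arm:
  linear:
    - [-0.016, -0.002, 0]
    - [-0.032, -0.003, 0]
    - [-0.05, -0.005, 0]
    - [-0.07, -0.007, 0]
    - [-0.09, -0.008, 0]
    - [-0.11, -0.01, 0]
    - [-0.13, -0.0125, 0]
    - [-0.141, -0.0125, 0]
  delta_rot:
    - [0, 0, -1.1]
    - [0, 0, -2.2]
    - [0, 0, -3.3]
    - [0, 0, -4.4]
    - [0, 0, -5.5]
    - [0, 0, -6.6]
    - [0, 0, -7.7]
    - [0, 0, -8.8]
  fingers: [0.085, 0.085, 0.085, 0.085, 0.085, 0.085, 0.085, 0.085]

```text
clock: 12.97
ee_pos: [591.6, 114.8, 203.9]
eef_rot: [[-0.999, -0.043, 0.001], [-0.043, 0.999, -0.002], [-0.001, -0.002, -1.0]]
contact_force: [-1.1, -0.3, -0.6]
gripper_width: 85.0
grasp_force: 0.0
```

step_arm:
  linear:
    - [0, 0, 0]
    - [0, 0, 0]
    - [0, 0, 0]
    - [0, 0, 0]
    - [0, 0, 0]
    - [0, 0, 0]
    - [0, 0, 0]
    - [0, 0, 0]
  delta_rot:
    - [0, 0, -1.1]
    - [0, 0, -2.1]
    - [0, 0, -2.1]
    - [0, 0, -2.1]
    - [0, 0, -2.1]
    - [0, 0, -2.1]
    - [0, 0, -2.1]
    - [0, 0, -2.1]
  fingers: [0.085, 0.085, 0.085, 0.085, 0.085, 0.085, 0.085, 0.085]

```text
clock: 13.63
ee_pos: [590.6, 117.4, 203.4]
eef_rot: [[-0.967, -0.256, 0.0], [-0.256, 0.967, -0.0], [-0.0, -0.0, -1.0]]
contact_force: [0.7, -0.1, 0.5]
gripper_width: 84.8
grasp_force: 0.0
```

```bash
cat > look.py <<'E'
from m import *
import sys
np.set_printoptions(precision=2,suppress=True)
s=r.state();print(s['clock'],wb(s['ee_pos']),s['ee_pos'])
n=sys.argv[1];save('wrist',n)
g=cv2.GaussianBlur(cv2.imread('pics/'+n,0),(3,3),0)
c=viewer.recognise('base','wrist');print(c[:1])
for k in (70,130,190):print(k,cross(g,row=k,a=122,b=157,thr=100)[0],cross(g,row=k,a=399,b=430,thr=100)[0])
cs=cv2.findContours((g<80).astype(np.uint8),cv2.RETR_LIST,cv2.CHAIN_APPROX_NONE)[0]
H=[cv2.minEnclosingCircle(q) for q in cs if 20<cv2.contourArea(q)<160]
print([(round(x,1),round(y,1),round(R,1)) for (x,y),R in H if 150<y<240])
cv2.imwrite('pics/c'+n,cv2.resize(cv2.imread('pics/'+n)[0:300,100:460],None,fx=2,fy=2,interpolation=cv2.INTER_CUBIC))
E
python3 look.py w6.png
```

```text
13.6333 [62.1 -0.9] [590.6  117.36 203.37]
[{'location': [281.9, 40.1], 'confidence': 0.72}]
70 137.92307692307693 412.275
130 143.65853658536585 407.1666666666667
190 150.11904761904762 401.3157894736842
[(207.5, 183.5, 5.1), (342.5, 182.5, 5.1), (212.5, 163.5, 2.9), (336.5, 162.5, 2.9), (316.5, 162.5, 2.9), (295.5, 162.5, 2.9)]
```

View pics/cw6.png

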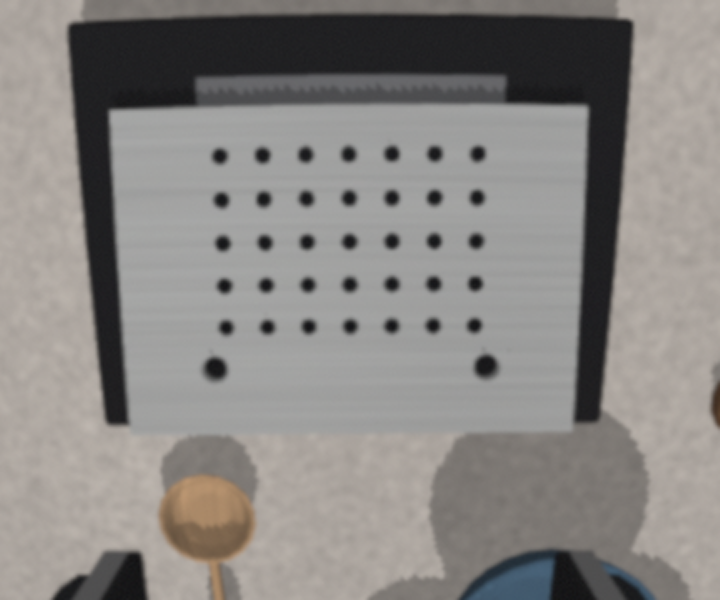

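The y offset is now within about 0.5 mm: the hole midpoint is at column 275.0 and the base midline at 275.6. The plate is parallel to the base. Next is the push along -x.

```bash
python3 -c "
from h import *
go(bw(112,8,70),B[2]+np.pi)"
```

```text
lin m [-0.0498  0.0094  0.1333] rot [-0.001  0.    -0.059]
```

step_arm:
  linear:
    - [-0.015, 0.003, 0.0]
    - [-0.03, 0.006, 0.01]
    - [-0.045, 0.009, 0.03]
    - [-0.05, 0.0094, 0.055]
    - [-0.05, 0.0094, 0.08]
    - [-0.05, 0.0094, 0.105]
    - [-0.05, 0.0094, 0.125]
    - [-0.05, 0.0094, 0.133]
  delta_rot:
    - [0, 0, -0.06]
    - [0, 0, -0.06]
    - [0, 0, -0.06]
    - [0, 0, -0.06]
    - [0, 0, -0.06]
    - [0, 0, -0.06]
    - [0, 0, -0.06]
    - [0, 0, -0.06]
  fingers: [0.085, 0.085, 0.085, 0.085, 0.085, 0.085, 0.085, 0.085]

```text
clock: 14.4
ee_pos: [634.2, 138.4, 66.6]
eef_rot: [[-0.965, -0.262, -0.005], [-0.262, 0.965, -0.001], [0.005, 0.0, -1.0]]
contact_force: [-1.4, 0.0, 0.2]
gripper_width: 85.0
grasp_force: 0.0
```

```bash
python3 -c "
from h import *
viewer.capture('wrist');s=r.state();print(wb(s['ee_pos']),s['ee_pos'],s['contact_force'])
go(bw(112,8,16),B[2]+np.pi)"
```

```text
[109.6   7.9] [634.08877426 138.32668597  66.43739258] [-1.07091376 -0.7027747  -0.40230159]
 lin m [-0.0027  0.0001  0.0504] rot [ 0.003 -0.057  0.002]
```

step_arm:
  linear:
    - [-0.001, 0, 0.01]
    - [-0.001, 0, 0.02]
    - [-0.001, 0, 0.03]
    - [-0.001, 0, 0.04]
    - [-0.001, 0, 0.048]
    - [-0.001, 0, 0.053]
    - [-0.001, 0, 0.053]
    - [-0.001, 0, 0.053]
  delta_rot:
    - [0, 0, 0]
    - [0, 0, 0]
    - [0, 0, 0]
    - [0, 0, 0]
    - [0, 0, 0]
    - [0, 0, 0]
    - [0, 0, 0]
    - [0, 0, 0]
  fingers: [0.085, 0.085, 0.085, 0.085, 0.085, 0.085, 0.085, 0.085]

```text
clock: 15.12
ee_pos: [637.4, 139.3, 17.0]
eef_rot: [[-0.965, -0.262, -0.001], [-0.262, 0.965, -0.0], [0.001, 0.0, -1.0]]
contact_force: [0.3, -0.8, 0.2]
gripper_width: 85.3
grasp_force: 0.0
```

```bash
python3 -c "
from h import *
s=r.state();print(wb(s['ee_pos']),s['ee_pos'],s['contact_force'])
go(bw(82,8,16),B[2]+np.pi)"
```

```text
[113.   8.] [637.3784254  139.27193531  16.99748176] [ 0.26174092 -0.84355077  0.21212006]
 lin m [0.031  0.0001 0.001 ] rot [ 0.001 -0.005  0.004]
```

step_arm:
  linear:
    - [0.004, 0, 0.001]
    - [0.008, 0, 0.001]
    - [0.012, 0, 0.001]
    - [0.015, 0, 0.001]
    - [0.018, 0, 0.001]
    - [0.021, 0, 0.001]
    - [0.024, 0, 0.001]
    - [0.026, 0, 0.001]
  delta_rot:
    - [0, 0, 0]
    - [0, 0, 0]
    - [0, 0, 0]
    - [0, 0, 0]
    - [0, 0, 0]
    - [0, 0, 0]
    - [0, 0, 0]
    - [0, 0, 0]
  fingers: [0.085, 0.085, 0.085, 0.085, 0.085, 0.085, 0.085, 0.085]

```text
clock: 15.78
ee_pos: [612.3, 132.4, 16.4]
eef_rot: [[-0.965, -0.262, 0.0], [-0.262, 0.965, 0.0], [-0.0, 0.0, -1.0]]
contact_force: [1.6, 0.6, -1.2]
gripper_width: 85.0
grasp_force: 0.7
```

step_arm:
  linear:
    - [0.0005, 0, 0]
    - [0.001, 0, 0]
    - [0.0015, 0, 0]
    - [0.002, 0, 0]
    - [0.0025, 0, 0]
    - [0.003, 0, 0]
    - [0.0035, 0, 0]
    - [0.004, 0, 0]
  delta_rot:
    - [0, 0, 0]
    - [0, 0, 0]
    - [0, 0, 0]
    - [0, 0, 0]
    - [0, 0, 0]
    - [0, 0, 0]
    - [0, 0, 0]
    - [0, 0, 0]
  fingers: [0.085, 0.085, 0.085, 0.085, 0.085, 0.085, 0.085, 0.085]

```text
clock: 16.45
ee_pos: [608.4, 131.3, 16.2]
eef_rot: [[-0.965, -0.262, -0.0], [-0.262, 0.965, -0.0], [0.0, 0.0, -1.0]]
contact_force: [-0.6, 0.0, -0.8]
gripper_width: 85.0
grasp_force: 0.1
```

```bash
python3 - <<'E'
from h import *
s=r.state();print(s['clock'],wb(s['ee_pos']),s['ee_pos'],s['contact_force'],s['wrist_torque'])
save('wrist','w7.png')
E
```

```text
16.45 [83.   7.9] [608.40128973 131.32747122  16.23272136] [-0.57509776  0.03950787 -0.79902393] [-0.00486326 -0.00508396  0.03051619]
```

View pics/w7.png

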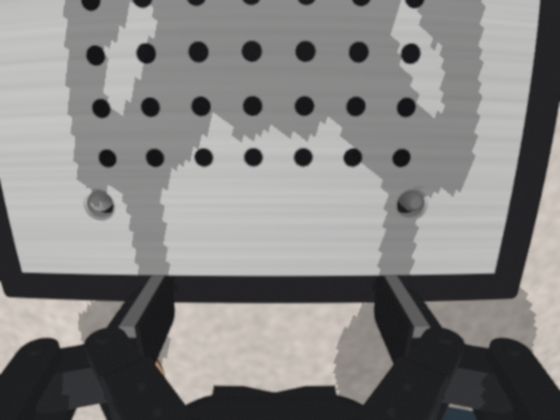

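The pins show in both holes at (100,204) and (412,202), the base margin runs all round, and the push force has vanished. The plate has dropped, so I retreat and verify.

step_arm:
  linear:
    - [-0.01, 0, 0]
    - [-0.02, 0, 0]
    - [-0.024, 0, -0.02]
    - [-0.024, 0, -0.05]
    - [-0.01, 0, -0.08]
    - [0.0, 0, -0.12]
    - [0.01, 0, -0.16]
    - [0.02, 0, -0.187]
  delta_rot:
    - [0, 0, 0]
    - [0, 0, 0]
    - [0, 0, 0]
    - [0, 0, 0]
    - [0, 0, 0]
    - [0, 0, 0]
    - [0, 0, 0]
    - [0, 0, 0]
  fingers: [0.085, 0.085, 0.085, 0.085, 0.085, 0.085, 0.085, 0.085]

```text
clock: 17.17
ee_pos: [590.0, 126.5, 207.1]
eef_rot: [[-0.965, -0.262, 0.004], [-0.262, 0.965, 0.001], [-0.004, -0.0, -1.0]]
contact_force: [0.7, 0.1, 1.4]
gripper_width: 85.2
grasp_force: 0.0
```

```bash
python3 - <<'E'
from m import *
np.set_printoptions(precision=2,suppress=True)
for i in range(3): viewer.capture('wrist')
save('wrist','w8.png');save('scene','s8.png')
s=r.state();print(s['clock'],wb(s['ee_pos']),s['contact_force'])
w=cv2.imread('pics/w8.png')[0:260,110:450];b=cv2.imread('pics/s8.png')[150:320,180:450]
a=cv2.resize(w,(520,398));b=cv2.resize(b,(275,173*1))
o=np.zeros((398,795,3),np.uint8);o[:,:520]=a;o[:173,520:]=b;cv2.imwrite('pics/f8.png',o)
g=cv2.GaussianBlur(cv2.imread('pics/w8.png',0),(3,3),0)
for k in (100,140,180):
  l=g[k,120:430]>90;e=120+np.where(l[1:]!=l[:-1])[0];print(k,e[:3],e[-3:])
for k in (180,370):
  l=g[0:240,k]>90;print(k,np.where(l[1:]!=l[:-1])[0])
E
```

```text
17.4167 [62.8  7.6] [ 1.06 -0.32 -0.82]
100 [133 149 200] [330 381 399]
140 [137 153 201] [329 378 395]
180 [141 157 375] [157 375 391]
180 [  3  28 192 206]
370 [  3  28 192 207]
```

View pics/f8.png

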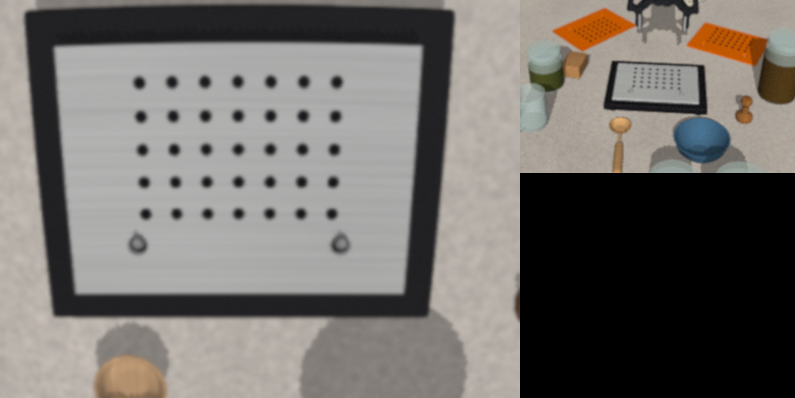

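The picture shows even margins and steel pins in both holes, at crop (138,243) and (340,243), with the bystanders as before. Last, I check by projection that it lies flat.

```bash
python3 - <<'E'
from m import *
np.set_printoptions(precision=1,suppress=True)
c=viewer.calibration('wrist');T=np.linalg.inv(c['pose']);K=np.array([[c['fx'],0,c['cx']],[0,c['fy'],c['cy']],[0,0,1]])
def pr(L):
  P=np.array([bw(*l) for l in L],float);return cv2.projectPoints(P,cv2.Rodrigues(T[:3,:3])[0],T[:3,3],K,np.array(c['D']))[0][:,0]
for dz in(-3.5,):
  print('base',pr([(u,v,25+dz) for u in(-90,90) for v in(-120,120)]).tolist())
  for t in(31,34,38):
    q=pr([(u,v,t+dz) for u in(-70,70) for v in(-100,100)]);print('plate',t,q.tolist())
    q=pr([(40,v,t+dz) for v in (-60,60)]);print(' holes',q.tolist())
g=cv2.GaussianBlur(cv2.imread('pics/w8.png',0),(3,3),0)
for k in(32,60,180,188):
  l=g[k,120:430]>90;e=120+np.where(l[1:]!=l[:-1])[0];print(k,e[:2],e[-2:])
E
```

```text
base [[123.81065256243738, 9.291190870992324], [408.3979067032901, 8.69853221055402], [143.2381254620859, 211.3841407611034], [390.6626950467273, 211.43409234105874]]
plate 31 [[145.94553230483308, 31.878750519027363], [385.9161249485081, 31.46030487400452], [159.52847600868765, 193.15106097819898], [373.7980512777326, 193.16188581054024]]
 holes [[199.95611999738804, 161.09330563214672], [332.8001583702911, 161.063158228447]]
plate 34 [[144.72181378998914, 31.313872339988563], [387.0009710894952, 30.883575120215937], [158.55185149881098, 194.02718928358274], [374.66072622735453, 194.03937124782138]]
 holes [[199.2975335641317, 161.71084509539313], [333.3320701145393, 161.6805052637347]]
plate 38 [[143.05404265433413, 30.544776222097283], [388.4798436726262, 30.097981716110894], [157.22387645962482, 195.21904259045053], [375.83392641932807, 195.23316471851692]]
 holes [[198.40100917755996, 162.55172968649572], [334.05621916572755, 162.52115658032164]]
32 [127 144] [386 405]
60 [129 146] [384 402]
180 [141 157] [375 391]
188 [142 158] [374 391]
```

```bash
python3 -c "
from h import *
print(r.finish_job())"
```

```text
the job is handed in; nothing more can be done
None
```

The dosing plate dropped over both locating pins and lies flat and centred on the base. The other things were left untouched, and I handed the job in at about 17.5 s with the arm clear.

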